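Unload the mint tin from the labelling jig

ROBOT

A 6-joint arm with a two-finger parallel gripper is mounted at the origin on a cart in front of the work surface, level with it; the furniture and walls round the work are solid. World frame = base frame: x ahead of the robot, y to its left, z up, the work surface at z = 0. Lengths are in m, angles in rad, forces in N, time in s.
With the tool pointing down it reaches from about 0.275 to 0.775 m from the base axis. Payload 14.6 kg.
Tool frame: the origin (TCP) lies at the very end of the fingers, on their centre line; the grasp point (between the pads) lies arm.grip_point_offset behind it (arm.grip_point_offset is the distance from the TCP to the grasp point, in m); z points along the fingers, y is the direction in which the jaws open and shut (so a half turn about z gives the same grasp; the last joint's range is limited). The gripper opens to 85 mm and grips with 20 to 120 N. Pads are 22 mm wide; open, the fingers measure 114 mm over their backs; the gripper's body (76 mm by 85 mm) begins 54 mm behind the grasp point. The pads swing forward as they close: fully open they stand 13 mm farther back than shut.
Start: joints at [-1.4, 0.263, -0.048, 1.259, 0, 1.415], TCP at [0.168, -0.497, 0.231] pointing down, gripper open.
Joint ranges: [-2.65, 2.65], [-0.89, 1.7], [-1.18, 1.37], [-2.13, 2.11], [-1.35, 1.29], [-3.14, 3.14]. Speed limits (rad/s): [1.89, 1.89, 2.57, 2.79, 3.14, 3.14].

INTERFACE

Orientations are given as a 3x3 rotation matrix whose columns are the frame's x, y, z axes.
In Python, from rig import arm gives the robot as it stands.
- The arm moves only by the tool step_arm, never from a script. Its argument "targets" is a list of rows, each a list of 7 numbers: the shift along the tool's x, y, z in mm, then the turn, a rotation vector about the tool's x, y, z in rad, then the opening, from -1 (shut) to 1 (fully open). In form: [[x, y, z, rx, ry, rz, fingers], ...]. A call has 1 to 8 rows; each row shifts and turns the commanded pose from where the row before left it, along the tool's axes as they then stand; what a row does not reach is not made up. A row lasts 1/12 s, in which the tool goes at most 41.7 mm and 7.16 degrees, less where a joint would pass 70% of its speed; a pose out of reach is approached as far as the arm can. A call with a gripper value outside its range is refused whole. The fingers move at their own pace and stop on an object; "force" is the grip in N (left out, the last holds). Time passes only in rows, so rows that do not move let the fingers close. It gives the time, the measured TCP pose, the force and the opening at its end, in the units of the state.
- arm.state(): the state, without advancing time (a new reading comes with each control period).
- arm.grab_frame(name): name is "side" or "top" or "wrist"; returns (picture, depth): 480x640x3 uint8, red, green, blue; 480x640 float32, m along the optical axis (not along the pixel's ray), 0 where there is no reading.
- arm.calibration(name): a dict with "K" (3x3 intrinsics, pixels), "extrinsics" (4x4, takes a point from camera to world coordinates). Camera axes: x right, y down, z forward; pixel columns grow to the right and rows downward; lengths in m; the calibration is good to about 2 mm. A picture is of the moment at which its call begins: read the wrist's pose just before it. calibration takes no time and is no camera call; for the wrist camera it gives the pose at the moment of the call.
- arm.sign_off(): hands the job in, once; it reports no verdict.
Trained networks look in the newest picture that a camera, given by its name, has taken for a name from the list of things; names that differ only in an ending like _2 or _b are one class to them, and where a whole thing is asked for, a point or a joint stands for the part that bears it (a point fixed in the world has none). Each returns a list of dicts, best first, with "p" (0 to 1); they miss things now and then, are a little off and sometimes report something else, mostly with a low value. They report only what shows in the picture. A call takes as long as a camera call. They do not tell look-alikes from the thing itself.
- arm.cut_out(camera, thing): "mask" (480x640 bool, what is visible of it) and "box" ([left, top, right, bottom] in pixels, round what is visible of it).
The state is a dict: "time": time; "joints": joint angles; "dq": joint speeds; "tau": joint torques, N m; "position": TCP position; "eef_rot": TCP orientation; "ft_force": force on the tool from outside, world axes, zero at the start; "ft_torque": the same for the moment, N m; "grip_width": opening from 0.0 (shut) to 1.0 (fully open).
Only numpy, scipy, OpenCV 4.12 (cv2) and the standard library are available. Lean on these libraries where they do the work, as an engineer would, in place of code of your own. Each camera call takes 0.05 s, during which the arm holds its last target.

TASK

Unload the red mint tin from the labelling jig: first lift the spring hold-down finger by its red T handle until it stays up by itself, then press the red pedal gently down to its stop so that it stays down and the cradle tips the tin up. Take the tin out and lay it gently, flat and lid up, in the middle of the brown order pad; leave the finger up, the pedal down and everything else undisturbed.

Things in the scene. Friction and masses are not known exactly. Their poses are not given: they have to be found in the camera images.
- jig: Labelling jig fixed to the worktop, grey base 240 x 110 x 10 mm. Origin on the worktop under the centre of the seated tin; z up, +x from the pedal to the finger's hinge (roughly the robot's left). The tin lies, long side along x, on a tilting cradle between two aluminium cheeks (80 mm long, inner faces y = +-32.5, outer +-42.5, tops 34 mm above the worktop). A low lip keeps the tin on the cradle.
- finger (a joint): Hold-down finger: about 0 = down, its rubber nose pressing on the tin's lid at jig x = +28 mm; grows as it is lifted up and back, to its stop at 1.75 rad. Over-centre spring: it pulls down below about 0.95 rad (3 to 5 N at the handle), above that it goes up to the stop by itself and stays there.
- finger_handle (a point): Centre of the finger's red T handle, a round bar of 14 mm diameter and 36 mm length lying along the jig's y; it can be pinched across its two ends. 104 mm from the hinge; with the finger down it stands 86 mm above the worktop at jig x = -12 mm. It moves with the finger; fully up it stands 149 mm above the worktop at jig x = +135 mm.
- finger_hinge (a point): Point on the finger's hinge axis, which lies along the jig's y, 56 mm above the worktop at jig x = +88 mm. The two hinge cheeks reach up to 70 mm and 16 mm to either side.
- cradle (a joint): Pedal and cradle, one rocker: 0 = pedal up, cradle level; 0.45 rad = pedal on its stop, cradle and tin tipped 0.45 rad, far (+x) end up, the lid facing up and back towards the pedal side. Pivot along the jig's y at x = -52, z = 20 mm. Over-centre spring: it pushes back (5 to 9 N at the pedal) up to about 0.34 rad, beyond that it goes to the stop and stays there.
- tin: The red mint tin, 60 (its x) x 90 (its y) x 22 mm (its z), about 80 g; origin at the centre of its underside, z towards the lid. Its y lies along the jig's x at the start (which end leads does not matter).
- tin_center (a point): Centre of the red tin, 11 mm above its underside, axes as the tin's. Gripped across the 60 mm width; when it is tipped up, the raised half stands clear above the cheeks.
- pad_top (a point): Middle of the upper face of the brown order pad, 208 (x) x 146 mm (y), 10 mm above the worktop, z up. The pad does not move.
- carton_blue: Blue open carton of sweets, 100 x 120 x 64 mm, origin under its centre; a bystander.
- bell: Counter bell, 76 mm across, 59 mm high, origin under its centre; a bystander.
- pink_tin: Pink mint tin, 60 x 90 x 22 mm, lying on the worktop, origin under its centre; a bystander, not the tin to take.
- pedal_top (a point): Middle of the upper face of the red pedal pad, 34 x 46 mm, 6 mm thick, at the jig's -x end. 52 mm from the rocker's pivot. Pedal up: 43 mm above the worktop at jig x = -99 mm, sloping 0.45 rad (its outer end is the higher). Pedal down: level, 20 mm above the worktop at jig x = -104 mm. It breaks if it is pressed with 60 N or more.
There are look-alikes about, which are no part of the job. There is more than one size of the tin; the one meant has the size given above.

How it is judged:
By the outcome, as a careful person would: the job done as asked, in the order asked, and still so for the second after the job is handed in, with the robot touching nothing.
It also fails if it takes over 64 s, if anything falls off the work surface, if the arm or the gripper's body presses on something with over 40 N, if the wrist force passes 120 N, or if a joint passes its speed limit or range.

## Working session

There is one attempt and no reset: what is moved stays moved. The work goes in short steps, Python scripts to look and compute and a tool call to move; the robot and the scene stay as the last step left them, time stands still between calls to the robot, and variables do not carry over. Pictures are saved under pics/ and viewed, and the job is handed in when it is done.

Besides the shell and the picture viewer there is one more tool, called after ">>>" by a JSON object that holds its "name" and its "arguments", one argument or row to a line. step_arm: Moves the arm, as the interface text tells. Its arguments: {"type":"object","properties":{"targets":{"type":"array"},"force":{"type":"number"}},"required":["targets"]}

```bash
ls; mkdir -p pics; python3 - <<'E'
from rig import arm
import cv2,numpy as np
print({k:np.round(v,3).tolist() for k,v in arm.state().items()}, arm.grip_point_offset)
for n in ["side","top","wrist"]:
    p,d=arm.grab_frame(n); cv2.imwrite(f"pics/{n}0.png",p[:,:,::-1]); np.save(f"pics/{n}0d.npy",d)
    c=arm.calibration(n); print(n,np.round(c["K"],1).tolist(),np.round(c["extrinsics"],3).tolist())
E
```

```text
pics
{'time': 0.0, 'joints': [-1.4, 0.264, -0.049, 1.259, -0.0, 1.416], 'dq': [0.0, 0.0, -0.001, -0.0, -0.0, -0.001], 'tau': [-0.003, -63.762, 38.457, 0.014, -0.0, 0.0], 'position': [0.168, -0.497, 0.231], 'eef_rot': [[0.947, 0.32, -0.0], [0.32, -0.947, 0.001], [0.0, -0.001, -1.0]], 'ft_force': [-0.299, -0.198, 0.769], 'ft_torque': [0.007, -0.035, 0.013], 'grip_width': 1.003} 0.0187
side [[536.2, 0.0, 324.9], [0.0, 536.2, 237.0], [0.0, 0.0, 1.0]] [[1.0, -0.02, 0.025, 0.511], [-0.031, -0.534, 0.845, -1.032], [-0.004, -0.845, -0.535, 0.69], [0.0, 0.0, 0.0, 1.0]]
top [[598.0, 0.0, 323.4], [0.0, 598.0, 235.9], [0.0, 0.0, 1.0]] [[-0.004, -0.996, 0.087, 0.428], [-1.0, 0.004, -0.0, -0.053], [-0.0, -0.087, -0.996, 1.261], [0.0, 0.0, 0.0, 1.0]]
wrist [[344.0, 0.0, 311.0], [0.0, 344.0, 236.9], [0.0, 0.0, 1.0]] [[0.319, -0.903, -0.289, 0.242], [-0.948, -0.304, -0.097, -0.473], [-0.001, 0.305, -0.952, 0.374], [0.0, 0.0, 0.0, 1.0]]
```

View pics/top0.png

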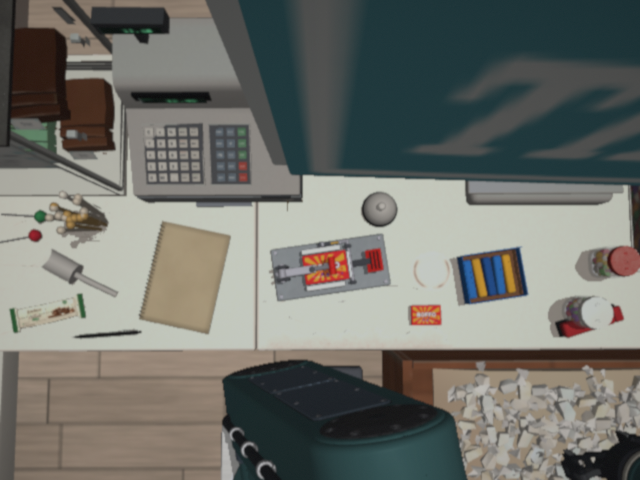

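View pics/side0.png

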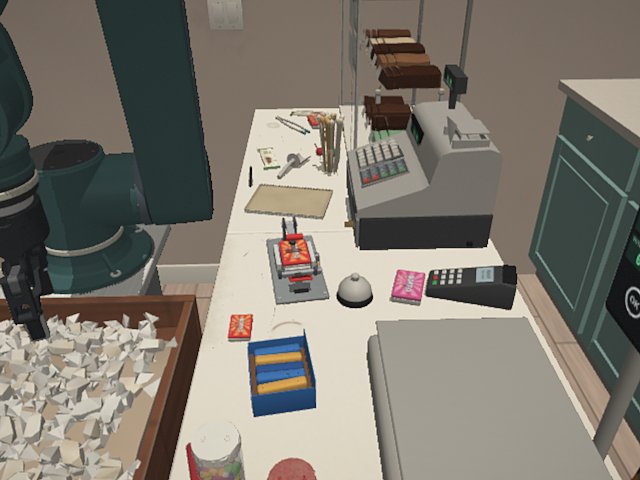

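Top view: the jig is at about (330,268), with its pedal at (374,260) and the hinge at about (283,272). The order pad is at (185,277), the bell at (380,208) and the blue carton at (492,275). A small red tin at (425,315) is a look-alike. The side view also shows the pink tin at (408,286).

```bash
cat > h.py <<'E'
from rig import arm
import cv2,numpy as np
np.set_printoptions(suppress=True,precision=4)
def world(n,d,mask=None,c=None):
    c=c or arm.calibration(n);K=c["K"];E=c["extrinsics"]
    v,u=np.nonzero((d>0)&(mask if mask is not None else True))
    z=d[v,u];P=np.c_[(u-K[0][2])/K[0][0]*z,(v-K[1][2])/K[1][1]*z,z]
    return P@E[:3,:3].T+E[:3,3],u,v
def proj(n,P,c=None):
    c=c or arm.calibration(n);E=np.linalg.inv(c["extrinsics"]);q=np.atleast_2d(P)@E[:3,:3].T+E[:3,3];q=q@np.array(c["K"]).T
    return q[:,:2]/q[:,2:]
E
python3 - <<'E'
from h import *
for n in ["top","side"]:
    p,d=arm.grab_frame(n)
    for t in ["jig","finger_handle","tin","pad_top","pedal_top","carton_blue","bell","pink_tin"]:
        try: r=arm.cut_out(n,t)
        except Exception as e: print(n,t,e); continue
        for o in r[:3]:
            m=o["mask"]
            P,u,v=world(n,d,m)
            if len(P): print(n,t,round(o["p"],2),np.round(o["box"]).tolist(),len(P),np.median(P,0),P.min(0),P.max(0))
p,d=arm.grab_frame("top")
P,u,v=world("top",d)
for uu,vv in [(450,80),(330,60),(550,190),(200,130)]: print(uu,vv,P[(u==uu)&(v==vv)])
E
python3 -c "
import cv2
i=cv2.imread('pics/top0.png');cv2.imwrite('pics/topc.png',cv2.resize(i[215:320,255:455],None,fx=4,fy=4,interpolation=cv2.INTER_CUBIC))
i=cv2.imread('pics/side0.png');cv2.imwrite('pics/sidec.png',cv2.resize(i[190:350,220:440],None,fx=3.6,fy=3.6,interpolation=cv2.INTER_CUBIC))"
```

```text
top jig 0.74 [274.0, 233.0, 392.0, 299.0] 4937 [ 0.4705 -0.0711  0.0113] [ 0.4056 -0.1934 -0.0065] [0.5438 0.0574 0.0936]
top finger_handle 0.84 [274.0, 258.0, 338.0, 275.0] 519 [ 0.4663 -0.0201  0.0612] [ 0.4504 -0.0778  0.0086] [0.4908 0.0415 0.0936]
top tin 0.65 [412.0, 304.0, 443.0, 326.0] 558 [ 0.372  -0.2627  0.0144] [ 0.353  -0.2947 -0.0016] [ 0.3941 -0.2336  0.0226]
top tin 0.62 [303.0, 248.0, 348.0, 284.0] 939 [ 0.4767 -0.0562  0.0409] [ 0.4384 -0.1033  0.011 ] [ 0.5058 -0.0093  0.0488]
top pad_top 0.61 [140.0, 222.0, 229.0, 333.0] 6996 [0.4523 0.2368 0.0099] [ 0.3402  0.1443 -0.0039] [0.5684 0.3261 0.0194]
top pedal_top 0.8 [341.0, 239.0, 385.0, 276.0] 643 [ 0.4835 -0.144   0.0363] [ 0.4505 -0.1773  0.003 ] [ 0.53   -0.0878  0.0533]
top bell 0.69 [362.0, 192.0, 399.0, 227.0] 1007 [ 0.5902 -0.1678  0.035 ] [ 0.5579 -0.2073 -0.0057] [ 0.6338 -0.1332  0.063 ]
top pink_tin 0.19 [338.0, 237.0, 384.0, 275.0] 583 [ 0.4831 -0.1445  0.0371] [ 0.4525 -0.1759  0.0046] [ 0.5297 -0.0897  0.0533]
side jig 0.89 [264.0, 215.0, 330.0, 302.0] 2974 [ 0.4713 -0.1123  0.0111] [ 0.3996 -0.1956 -
[... 370 characters left out ...]
  0.1406 -0.0023] [0.5661 0.3236 0.0155]
side pedal_top 0.82 [284.0, 267.0, 320.0, 282.0] 356 [ 0.4834 -0.113   0.0281] [ 0.4509 -0.1772  0.0079] [ 0.5273 -0.0818  0.0526]
side carton_blue 0.93 [247.0, 330.0, 317.0, 416.0] 4741 [ 0.4558 -0.4167  0.0359] [ 0.3937 -0.4693 -0.0019] [ 0.5117 -0.2791  0.0669]
side bell 0.58 [336.0, 273.0, 374.0, 306.0] 993 [ 0.5928 -0.1923  0.0289] [ 0.5578 -0.212  -0.0021] [ 0.6333 -0.0916  0.0605]
side pink_tin 0.97 [390.0, 270.0, 428.0, 302.0] 930 [ 0.7045 -0.1717  0.0213] [ 0.6687 -0.2084 -0.001 ] [ 0.7431 -0.0812  0.0258]
450 80 [[ 0.4696 -0.0786  1.1437]]
330 60 [[ 0.4701 -0.0544  1.1533]]
550 190 [[ 0.6201 -0.5029  0.0871]]
200 130 [[0.7265 0.1791 0.1524]]
```

View pics/topc.png

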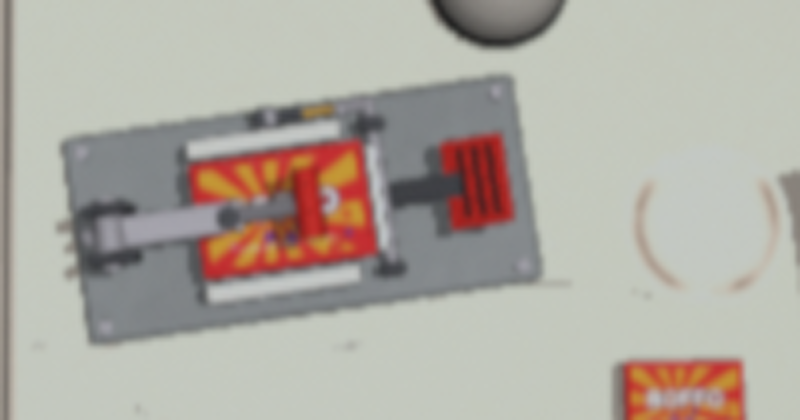

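View pics/sidec.png

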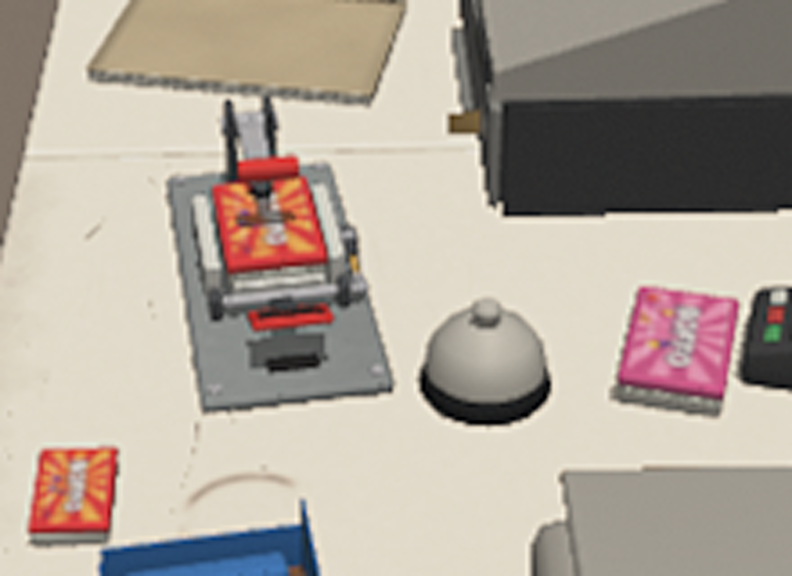

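Candidates for the red tin are the jig tin at about (325,267) in top and the small red tin at (425,315), about 40x60 mm, which is a decoy. The pink tin at side (408,286) is a bystander. The crop shows the 60x90 tin lying on the cradle under the finger, so that is the one to take. Next I'll fit the poses.

```bash
python3 - <<'E'
from h import *
def plane(n,uv,z):
    c=arm.calibration(n);K=np.array(c["K"]);E=c["extrinsics"]
    r=np.c_[uv,np.ones(len(uv))]@np.linalg.inv(K).T@E[:3,:3].T
    return E[:3,3]+r*((z-E[2,3])/r[:,2])[:,None]
p,d=arm.grab_frame("top")
P,u,v=world("top",d)
# jig base: grey colour z~0.01
def rect(Q):
    (cx,cy),(w,h),a=cv2.minAreaRect((Q[:,:2]*1000).astype(np.float32)); return cx,cy,w,h,a
for n in ["top","side"]:
  p,d=arm.grab_frame(n)
  for t,z in [("jig",.01),("pad_top",.01)]:
    r=arm.cut_out(n,t)
    if not r: continue
    m=r[0]["mask"].astype(np.uint8); m=cv2.morphologyEx(m,cv2.MORPH_OPEN,np.ones((3,3)))
    P,u,v=world(n,d,m>0); s=abs(P[:,2]-.01)<.006
    uv=np.c_[u,v][s]; print(n,t,rect(plane(n,uv,z)))
# red pedal & tin lid & handle, raw depth and colour
p,d=arm.grab_frame("top")
hsv=cv2.cvtColor(p,cv2.COLOR_RGB2HSV)
red=((hsv[...,0]<9)|(hsv[...,0]>172))&(hsv[...,1]>150)&(hsv[...,2]>60)
box=np.zeros_like(red);box[235:285,300:395]=1
m=red&box
nl,lab,st,ce=cv2.connectedComponentsWithStats(m.astype(np.uint8))
for i in range(1,nl):
    if st[i,4]>30:
        Q,_,_=world("top",d,lab==i);print(st[i],np.median(Q,0),rect(Q))
Q,u,v=world("top",d,box>0)
s=(Q[:,2]>.08);print("handle",s.sum(),np.median(Q[s],0),rect(Q[s]),Q[s].max(0))
s=(Q[:,2]>.038)&(Q[:,2]<.052)&(Q[:,1]>-.115);print("lid",s.sum(),np.median(Q[s],0),rect(Q[s]))
s=(Q[:,2]>.026)&(Q[:,1]<-.125);print("pedal",s.sum(),np.mean(Q[s],0),rect(Q[s]))
E
```

```text
top jig (472.5169677734375, -67.0430908203125, 110.66277313232422, 238.9759521484375, 8.131793975830078)
top pad_top (454.0871276855469, 236.53622436523438, 149.1927490234375, 209.57711791992188, 77.9155502319336)
side jig (472.673583984375, -73.94027709960938, 109.0023422241211, 244.54351806640625, 8.506681442260742)
side pad_top (451.9205017089844, 230.26629638671875, 163.6448974609375, 212.0522003173828, 77.66630554199219)
[365 249  18  23 289] [ 0.4847 -0.1564  0.0431] (484.77490234375, -155.7962646484375, 43.2882080078125, 29.10492515563965, 8.035294532775879)
[303 251  46  33 549] [ 0.4728 -0.068   0.0416] (471.2100830078125, -56.643856048583984, 57.60813522338867, 87.89867401123047, 8.01561164855957)
handle 136 [ 0.473  -0.0689  0.0886] (473.103515625, -66.87277221679688, 35.76930236816406, 18.840524673461914, 7.996333599090576) [ 0.4908 -0.0582  0.0942]
lid 900 [ 0.4747 -0.0564  0.0413] (473.9470520019531, -56.714210510253906, 75.61370086669922, 90.53372955322266, 7.317271709442139)
pedal 408 [ 0.4854 -0.1532  0.0411] (484.9920349121094, -148.8459014892578, 45.64989471435547, 46.856136322021484, 7.284555912017822)
```

```bash
cat >> h.py <<'E'
from scipy.spatial.transform import Rotation as Ro
YAW=np.radians(8.05); XJ=np.array([-np.sin(YAW),np.cos(YAW),0]); YJ=np.array([-np.cos(YAW),-np.sin(YAW),0]); ZJ=np.array([0,0,1.])
O=np.array([.4713,-.056,0])
def jig(x,y,z): return O+(x*XJ+y*YJ+z*ZJ)/1000
def tojig(p): q=(np.asarray(p)-O)*1000; return np.array([q@XJ,q@YJ,q@ZJ])
def tool(tilt=0,yaw=0):  # tool x ~ jig x, z down; tilt>0: tool backs away to jig -x
    x=XJ*np.cos(tilt)+ZJ*np.sin(tilt); z=XJ*np.sin(tilt)-ZJ*np.cos(tilt)
    return np.c_[x,np.cross(z,x),z]
def rows(p1,R1,n,p0=None,R0=None,show=True):
    s=arm.state(); p0=np.array(s["position"]) if p0 is None else p0; R0=np.array(s["eef_rot"]) if R0 is None else R0
    rv=(Ro.from_matrix(R0).inv()*Ro.from_matrix(R1)).as_rotvec()/n; d=(p1-p0)/n; R=R0
    for i in range(n):
        a=R.T@d*1000
        if show: print(np.r_[a.round(1),rv.round(4)].tolist())
        R=R@Ro.from_rotvec(rv).as_matrix()
E
python3 - <<'E'
from h import *
rows(jig(-12,0,150),tool(),16)
E
```

```text
[26.6, -19.3, 5.1, -0.0, 0.0, -0.0866]
[28.2, -17.0, 5.1, -0.0, 0.0, -0.0866]
[29.6, -14.5, 5.1, -0.0, 0.0, -0.0866]
[30.7, -11.8, 5.1, -0.0, 0.0, -0.0866]
[31.6, -9.1, 5.1, -0.0, 0.0, -0.0866]
[32.3, -6.4, 5.1, -0.0, 0.0, -0.0866]
[32.7, -3.5, 5.1, -0.0, 0.0, -0.0866]
[32.9, -0.7, 5.1, -0.0, 0.0, -0.0866]
[32.9, 2.1, 5.1, -0.0, 0.0, -0.0866]
[32.5, 5.0, 5.1, -0.0, 0.0, -0.0866]
[32.0, 7.8, 5.1, -0.0, 0.0, -0.0866]
[31.2, 10.5, 5.1, -0.0, 0.0, -0.0866]
[30.2, 13.2, 5.1, -0.0, 0.0, -0.0866]
[28.9, 15.7, 5.1, -0.0, 0.0, -0.0866]
[27.5, 18.2, 5.1, -0.0, 0.0, -0.0866]
[25.8, 20.5, 5.1, -0.0, 0.0, -0.0866]
```

>>> {"name": "step_arm", "arguments": {
  "targets": [
    [26.6,-19.3,5,0,0,-0.0866,1],
    [28.2,-17,5,0,0,-0.0866,1],
    [29.6,-14.5,5,0,0,-0.0866,1],
    [30.7,-11.8,5,0,0,-0.0866,1],
    [31.6,-9.1,5,0,0,-0.0866,1],
    [32.3,-6.4,5,0,0,-0.0866,1],
    [32.7,-3.5,5,0,0,-0.0866,1],
    [32.9,-0.7,5,0,0,-0.0866,1]
  ],
  "force": 30
}}

```text
time: 2.17
position: [0.321, -0.2814, 0.1912]
eef_rot: [[0.521, 0.853, 0.0], [0.853, -0.521, -0.0], [-0.0, 0.0, -1.0]]
ft_force: [0.6, -0.5, -0.4]
grip_width: 1.001
```

>>> {"name": "step_arm", "arguments": {
  "targets": [
    [32.9,2.1,5,0,0,-0.0866,1],
    [32.5,5,5,0,0,-0.0866,1],
    [32,7.8,5,0,0,-0.0866,1],
    [31.2,10.5,5,0,0,-0.0866,1],
    [30.2,13.2,5,0,0,-0.0866,1],
    [28.9,15.7,5,0,0,-0.0866,1],
    [27.5,18.2,5,0,0,-0.0866,1],
    [25.8,20.5,5,0,0,-0.0866,1]
  ]
}}

```text
time: 2.83
position: [0.4737, -0.0663, 0.1512]
eef_rot: [[-0.145, 0.99, 0.0], [0.99, 0.145, -0.0], [-0.0, 0.0, -1.0]]
ft_force: [1.1, -1.2, 0.8]
grip_width: 0.999
```

```bash
python3 - <<'E'
from h import *
s=arm.state();print(s["time"],tojig(s["position"]),np.array(s["eef_rot"]),s["joints"])
c=arm.calibration("wrist");p,d=arm.grab_frame("wrist");cv2.imwrite("pics/w1.png",p[:,:,::-1])
Q,u,v=world("wrist",d,c=c)
J=(Q-O)*1000@np.c_[XJ,YJ,ZJ]
s=(J[:,2]>78)&(J[:,2]<105)&(abs(J[:,0]+12)<25)&(abs(J[:,1])<30)
print("handle",s.sum(),np.median(J[s],0),J[s].min(0),J[s].max(0))
s=(J[:,2]>30)&(J[:,2]<55)&(abs(J[:,0])<60)&(abs(J[:,1])<45)
print("lid",s.sum(),np.percentile(J[s],[2,50,98],axis=0))
E
```

```text
2.8333 [-10.4917  -0.934  151.1539] [[-0.1445  0.9895  0.0003]
 [ 0.9895  0.1445 -0.0001]
 [-0.0002  0.0003 -1.    ]] [-0.3096  0.225  -0.3264  1.019  -0.      1.1162]
handle 1327 [-10.4527   0.5131  89.431 ] [-19.775  -17.5519  78.0953] [ 1.04   17.8821 92.4989]
lid 8891 [[-43.8692 -40.4621  31.9807]
 [  6.2155  -2.4873  40.9746]
 [ 42.8613  41.1276  42.7131]]
```

View pics/w1.png

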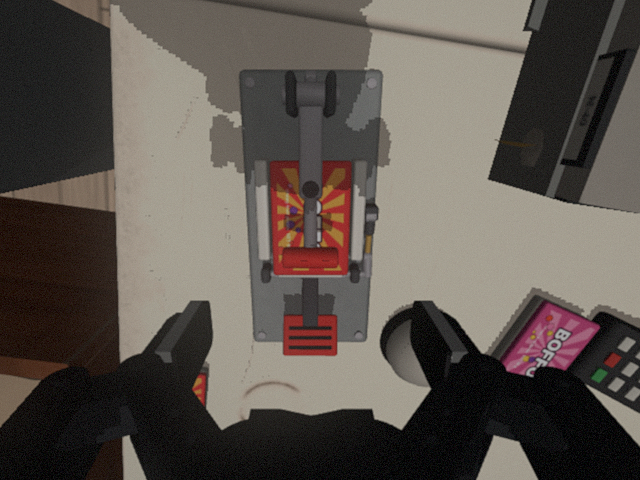

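The wrist view shows the red T handle at (310,257) above the 60x90 tin, and the pedal at (310,335). The jig frame fits to about 1 mm. Next I descend and pinch the handle.

>>> {"name": "step_arm", "arguments": {
  "targets": [
    [-0.5,-0.5,21,0,0,0,1],
    [0,-0.5,21,0,0,0,1],
    [0,0,21,0,0,0,1],
    [0,0,20,0,0,0,1],
    [0,0,0,0,0,0,0]
  ]
}}

```text
time: 3.3
position: [0.4703, -0.068, 0.0655]
eef_rot: [[-0.14, 0.99, -0.004], [0.99, 0.14, 0.001], [0.002, -0.004, -1.0]]
ft_force: [-0.1, -0.2, -0.4]
grip_width: 0.882
```

>>> {"name": "step_arm", "arguments": {
  "targets": [
    [0,0,0,0,0,0,-1],
    [0,0,0,0,0,0,-1],
    [0,0,0,0,0,0,-1],
    [0,0,0,0,0,0,-1],
    [0,0,0,0,0,0,-1],
    [0,0,0,0,0,0,-1]
  ]
}}

```text
time: 3.8
position: [0.4732, -0.0689, 0.0693]
eef_rot: [[-0.14, 0.99, 0.003], [0.99, 0.14, -0.001], [-0.001, 0.003, -1.0]]
ft_force: [4.4, -0.7, 6.9]
grip_width: 0.41
```

```bash
python3 - <<'E'
from h import *
s=arm.state();print(s["time"],tojig(s["position"]),s["ft_force"],s["grip_width"])
p,d=arm.grab_frame("side");cv2.imwrite("pics/s2.png",cv2.resize(p[150:350,200:440,::-1],None,fx=3,fy=3))
p,d=arm.grab_frame("wrist");cv2.imwrite("pics/w2.png",p[:,:,::-1])
# arc rows
a0=np.arctan2(30,-100)
pr=None
for k in range(0,13):
    a=a0-k*0.1+0.0; q=np.array([88+104.4*np.cos(a),56+104.4*np.sin(a)])
    if pr is not None: print(k,(q-pr).round(1))
    pr=q
E
```

```text
3.8 [-13.0547  -0.1172  69.3102] [ 4.3707 -0.7485  6.8998] 0.4102512319526669
1 [3.5 9.8]
2 [4.5 9.4]
3 [5.4 8.9]
4 [6.2 8.4]
5 [7.  7.7]
6 [7.8 7. ]
7 [8.4 6.1]
8 [9.  5.3]
9 [9.5 4.3]
10 [9.9 3.4]
11 [10.2  2.4]
12 [10.3  1.3]
```

View pics/s2.png

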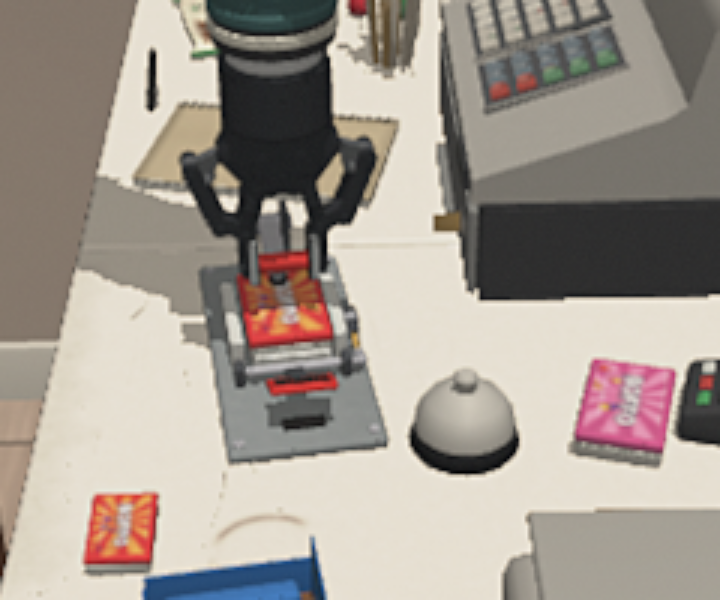

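View pics/w2.png

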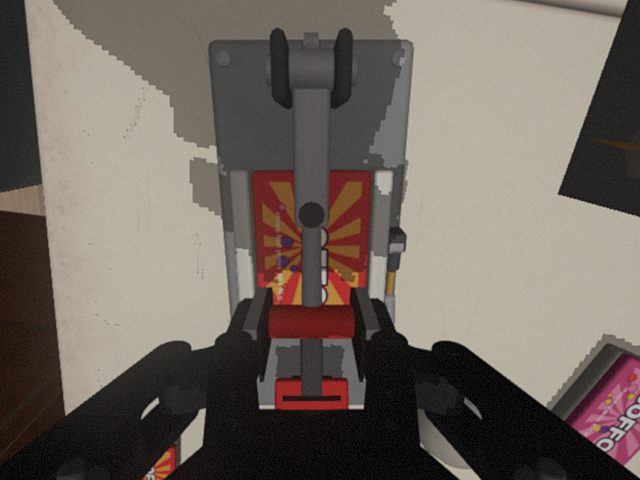

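The handle is pinched: bar at (312,320) between the pads, opening about 35 mm. Next I lift it along the arc.

>>> {"name": "step_arm", "arguments": {
  "targets": [
    [3.5,0,-9.8,0,0,0,-1],
    [4.5,0,-9.4,0,0,0,-1],
    [5.4,0,-8.9,0,0,0,-1],
    [6.2,0,-8.4,0,0,0,-1],
    [7,0,-7.7,0,0,0,-1],
    [7.8,0,-7,0,0,0,-1]
  ]
}}

```text
time: 4.4
position: [0.4683, -0.0348, 0.1205]
eef_rot: [[-0.14, 0.99, 0.002], [0.99, 0.14, -0.001], [-0.002, 0.002, -1.0]]
ft_force: [7.4, -2.3, -4.1]
grip_width: 0.409
```

```bash
python3 - <<'E'
from h import *
s=arm.state();print(s["time"],tojig(s["position"]),s["ft_force"],s["grip_width"])
p,d=arm.grab_frame("wrist");cv2.imwrite("pics/w3.png",p[:,:,::-1])
E
```

```text
4.4 [ 21.4041  -0.0357 120.4798] [ 7.3761 -2.2653 -4.0742] 0.4090329107362916
```

View pics/w3.png

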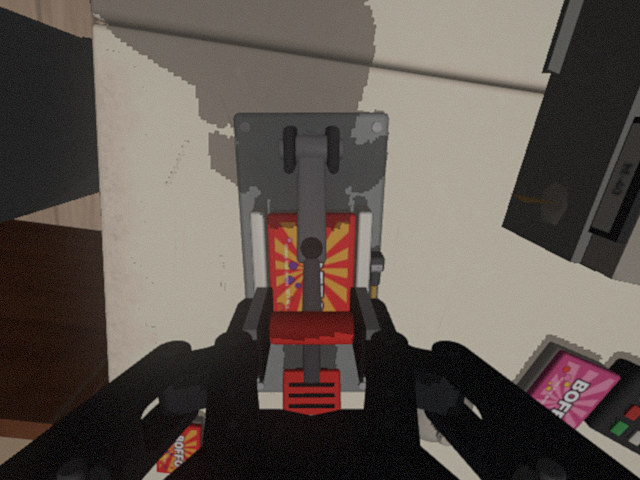

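>>> {"name": "step_arm", "arguments": {
  "targets": [
    [8.4,0,-6.1,0,0,0,-1],
    [9,0,-5.3,0,0,0,-1],
    [9.5,0,-4.3,0,0,0,-1],
    [9.9,0,-3.4,0,0,0,-1],
    [10.2,0,-2.4,0,0,0,-1],
    [10.3,0,-1.3,0,0,0,-1],
    [10.4,0,-0.3,0,0,0,-1],
    [10.4,0,0.7,0,0,0,-1]
  ]
}}

```text
time: 5.12
position: [0.4573, 0.0432, 0.1431]
eef_rot: [[-0.14, 0.99, 0.003], [0.99, 0.14, -0.0], [-0.001, 0.003, -1.0]]
ft_force: [3.4, 0.8, 6.7]
grip_width: 0.41
```

>>> {"name": "step_arm", "arguments": {
  "targets": [
    [10.3,0,1.8,0,0,0,-1],
    [10.1,0,2.8,0,0,0,-1],
    [4,0,1.5,0,0,0,-1],
    [0,0,0,0,0,0,-1]
  ]
}}

```text
time: 5.45
position: [0.4538, 0.0682, 0.1367]
eef_rot: [[-0.141, 0.99, 0.003], [0.99, 0.141, 0.001], [0.001, 0.003, -1.0]]
ft_force: [3.0, 5.4, 10.3]
grip_width: 0.413
```

```bash
python3 - <<'E'
from h import *
s=arm.state();print(s["time"],tojig(s["position"]),s["ft_force"],s["grip_width"])
p,d=arm.grab_frame("side");cv2.imwrite("pics/s4.png",cv2.resize(p[150:350,200:440,::-1],None,fx=3,fy=3))
E
```

```text
5.45 [125.4542  -0.0247 136.7193] [ 2.9686  5.3981 10.3386] 0.41263650991175477
```

View pics/s4.png

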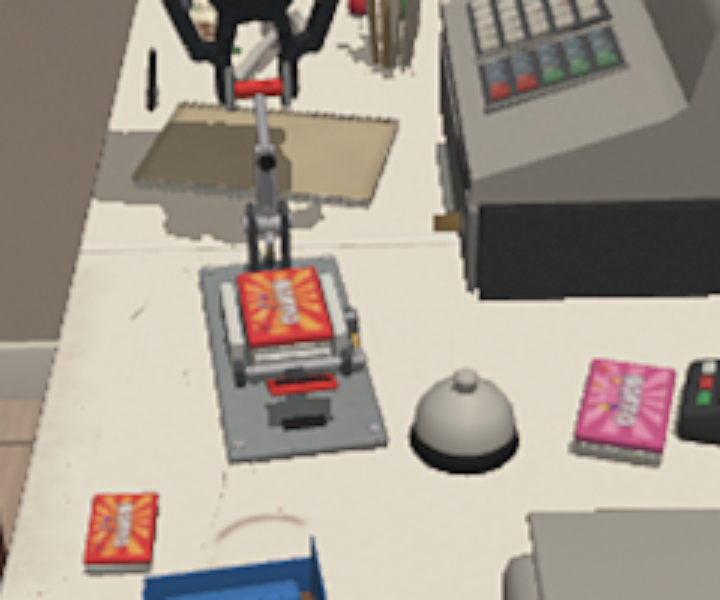

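The finger is up (handle at (258,88)). I release it, back off, and travel with the gripper shut to above the pedal.

>>> {"name": "step_arm", "arguments": {
  "targets": [
    [0,0,0,0,0,0,1],
    [0,0,0,0,0,0,1],
    [0,0,0,0,0,0,1],
    [0,0,0,0,0,0,1],
    [0,0,-15,0,0,0,1],
    [0,0,-20,0,0,0,1],
    [0,0,-20,0,0,0,1]
  ]
}}

```text
time: 6.08
position: [0.4522, 0.0669, 0.1912]
eef_rot: [[-0.14, 0.99, -0.002], [0.99, 0.14, -0.0], [0.0, -0.002, -1.0]]
ft_force: [0.6, -0.1, 0.4]
grip_width: 1.003
```

>>> {"name": "step_arm", "arguments": {
  "targets": [
    [-25,0,-5,0,0,0,-1],
    [-38,0,0,0,0,0,-1],
    [-38,0,0,0,0,0,-1],
    [-38,0,20,0,0,0,-1],
    [-38,0,30,0,0,0,-1],
    [-38,0,30,0,0,0,-1],
    [-13,0,30,0,0,0,-1],
    [0,0,0,0,0,0,-1]
  ]
}}

```text
time: 6.75
position: [0.4811, -0.1489, 0.0902]
eef_rot: [[-0.137, 0.991, -0.006], [0.991, 0.137, 0.002], [0.003, -0.005, -1.0]]
ft_force: [-1.0, 0.4, -0.5]
grip_width: -0.004
```

```bash
python3 - <<'E'
from h import *
s=arm.state();print(s["time"],tojig(s["position"]),s["ft_force"],s["grip_width"])
p,d=arm.grab_frame("side");cv2.imwrite("pics/s5.png",cv2.resize(p[150:350,200:440,::-1],None,fx=3,fy=3))
p,d=arm.grab_frame("wrist");cv2.imwrite("pics/w5.png",p[:,:,::-1])
E
```

```text
6.75 [-93.3645   3.2994  90.1876] [-0.9583  0.4307 -0.4979] -0.004096004403445889
```

View pics/s5.png

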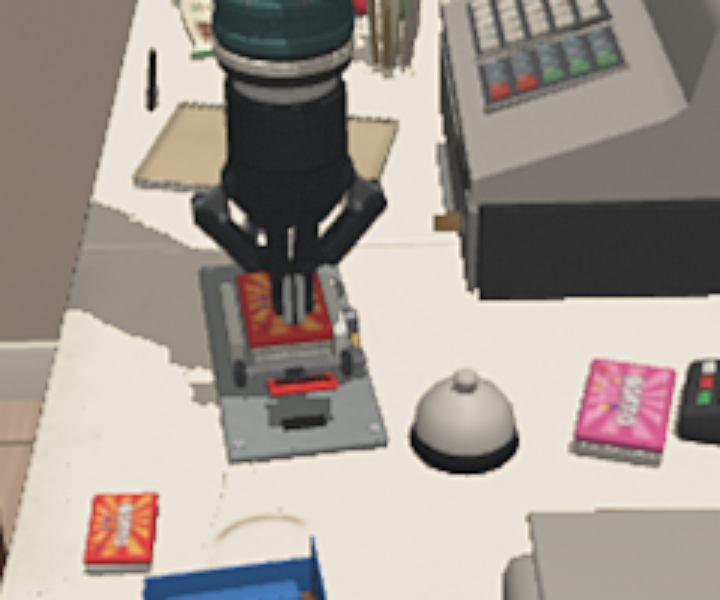

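View pics/w5.png

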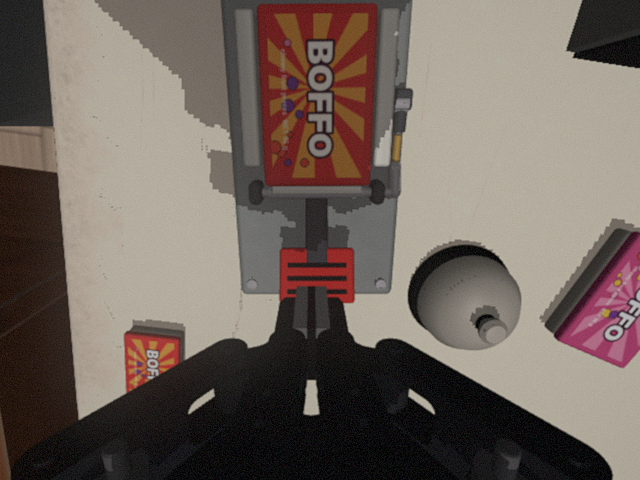

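The fingers line up with the pedal, which is at (317,275). The arm was still settling in this picture.

>>> {"name": "step_arm", "arguments": {
  "targets": [
    [0,0,10,0,0,0,-1],
    [0,0,10,0,0,0,-1],
    [0,0,0,0,0,0,-1],
    [0,0,0,0,0,0,-1]
  ]
}}

```text
time: 7.18
position: [0.4834, -0.1463, 0.076]
eef_rot: [[-0.141, 0.99, 0.001], [0.99, 0.141, -0.0], [-0.0, 0.001, -1.0]]
ft_force: [0.2, 0.0, 0.9]
grip_width: -0.002
```

```bash
python3 - <<'E'
from h import *
s=arm.state();print(s["time"],tojig(s["position"]),s["ft_force"],s["joints"])
E
```

```text
7.1833 [-91.1361   0.6194  76.0077] [0.2196 0.0069 0.8737] [-0.4554  0.3308 -0.3992  0.8399  0.0001  0.9736]
```

>>> {"name": "step_arm", "arguments": {
  "targets": [
    [-5,0,6,0,0,0,-1],
    [-6,0,8,0,0,0,-1],
    [0,0,8,0,0,0,-1],
    [0,0,4,0,0,0,-1],
    [0,0,3,0,0,0,-1],
    [0,0,3,0,0,0,-1]
  ]
}}

```text
time: 7.68
position: [0.4848, -0.1583, 0.0426]
eef_rot: [[-0.14, 0.99, 0.0], [0.99, 0.14, -0.001], [-0.001, 0.0, -1.0]]
ft_force: [-1.0, -0.8, 6.3]
grip_width: -0.001
```

>>> {"name": "step_arm", "arguments": {
  "targets": [
    [0,0,2,0,0,0,-1],
    [0,0,2,0,0,0,-1],
    [0,0,2,0,0,0,-1],
    [0,0,2,0,0,0,-1]
  ]
}}

```text
time: 8.02
position: [0.4849, -0.1582, 0.0347]
eef_rot: [[-0.14, 0.99, 0.0], [0.99, 0.14, -0.0], [-0.0, 0.0, -1.0]]
ft_force: [0.7, -1.8, 2.9]
grip_width: 0.0
```

>>> {"name": "step_arm", "arguments": {
  "targets": [
    [0,0,2,0,0,0,-1],
    [0,0,2,0,0,0,-1],
    [0,0,2,0,0,0,-1],
    [0,0,2,0,0,0,-1]
  ]
}}

```text
time: 8.35
position: [0.4845, -0.1578, 0.0263]
eef_rot: [[-0.14, 0.99, -0.0], [0.99, 0.14, 0.0], [0.001, -0.0, -1.0]]
ft_force: [-0.2, 0.2, -0.8]
grip_width: -0.0
```

>>> {"name": "step_arm", "arguments": {
  "targets": [
    [0,0,1.5,0,0,0,-1],
    [0,0,1.5,0,0,0,-1],
    [0,0,1.5,0,0,0,-1],
    [0,0,1,0,0,0,-1],
    [0,0,0,0,0,0,-1]
  ]
}}

```text
time: 8.77
position: [0.4846, -0.1579, 0.021]
eef_rot: [[-0.14, 0.99, -0.0], [0.99, 0.14, 0.0], [0.0, -0.0, -1.0]]
ft_force: [0.1, -0.1, 0.1]
grip_width: -0.001
```

```bash
python3 - <<'E'
from h import *
s=arm.state();print(s["time"],tojig(s["position"]),s["ft_force"])
p,d=arm.grab_frame("side");cv2.imwrite("pics/s6.png",cv2.resize(p[150:350,200:440,::-1],None,fx=3,fy=3))
E
```

```text
8.7667 [-102.7756    1.1372   20.9976] [ 0.1237 -0.0797  0.1457]
```

View pics/s6.png

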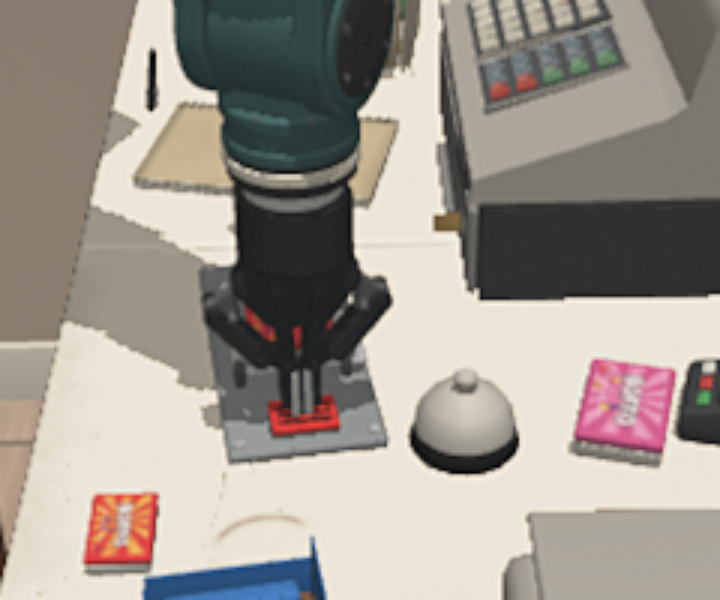

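>>> {"name": "step_arm", "arguments": {
  "targets": [
    [0,0,1,0,0,0,-1],
    [0,0,0.7,0,0,0,-1],
    [0,0,0,0,0,0,-1]
  ]
}}

```text
time: 9.07
position: [0.4848, -0.1581, 0.0199]
eef_rot: [[-0.14, 0.99, 0.0], [0.99, 0.14, -0.0], [-0.0, 0.0, -1.0]]
ft_force: [-1.4, 0.2, 7.8]
grip_width: -0.0
```

>>> {"name": "step_arm", "arguments": {
  "targets": [
    [0,0,-15,0,0,0,-1],
    [0,0,-30,0,0,0,-1],
    [0,0,-35,0,0,0,1],
    [0,0,-35,0,0,0,1],
    [0,0,-20,0,0,0,1],
    [0,0,0,0,0,0,1],
    [0,0,0,0,0,0,1]
  ]
}}

```text
time: 9.65
position: [0.4852, -0.1583, 0.1553]
eef_rot: [[-0.14, 0.99, 0.002], [0.99, 0.14, -0.001], [-0.001, 0.002, -1.0]]
ft_force: [-0.2, 0.3, -0.3]
grip_width: 0.707
```

```bash
python3 - <<'E'
from h import *
s=arm.state();print(s["time"],tojig(s["position"]),s["ft_force"],s["grip_width"])
c=arm.calibration("wrist");p,d=arm.grab_frame("wrist");cv2.imwrite("pics/w7.png",p[:,:,::-1])
Q,u,v=world("wrist",d,c=c)
J=(Q-O)*1000@np.c_[XJ,YJ,ZJ]
hsv=cv2.cvtColor(p,cv2.COLOR_RGB2HSV)[v,u]
col=((hsv[:,0]<30)|(hsv[:,0]>172))&(hsv[:,1]>120)
s=col&(abs(J[:,1])<36)&(J[:,0]>-70)&(J[:,0]<50)&(J[:,2]>30)&(J[:,2]<110)
L=J[s];print(len(L))
# RANSAC-ish plane
A=np.c_[L[:,:2],np.ones(len(L))];w=np.ones(len(L),bool)
for _ in range(6):
    k=np.linalg.lstsq(A[w],L[w,2],rcond=None)[0]; r=L[:,2]-A@k; w=abs(r)<2
print("plane",k,"tilt",np.arctan(k[0]),w.sum())
t=np.arctan(k[0]);ex=np.array([np.cos(t),0,np.sin(t)])
print("along",np.percentile(L[w]@ex,[.5,50,99.5]),"y",np.percentile(L[w,1],[.5,50,99.5]))
a=L[w]@ex;m=(a.max()+a.min())/2;print("range",a.min(),a.max())
yy=np.median(L[w,1]);n=np.array([-np.sin(t),0,np.cos(t)]);off=np.median(L[w]@n)
print("lid centre",ex*m+n*off)
s=col&(abs(J[:,0]+104)<25)&(abs(J[:,1])<30);print("pedal",np.percentile(J[s],[2,50,98],axis=0))
p,d=arm.grab_frame("side");cv2.imwrite("pics/s7.png",cv2.resize(p[150:350,200:440,::-1],None,fx=3,fy=3))
E
```

```text
9.65 [-103.203     0.5649  155.3167] [-0.1592  0.3453 -0.3346] 0.7065992992053313
10791
plane [ 0.4825 -0.0039 69.8492] tilt 0.4495451519377889 10472
along [-31.9941  23.1698  55.9042] y [-29.6224   0.5     28.5049]
range -33.59855190557384 56.680278690798986
lid centre [-16.948    0.      61.6836]
pedal [[-120.5503  -29.1513   18.3907]
 [ -93.167    -4.6114   20.9627]
 [ -83.6215   24.6753  252.8746]]
```

View pics/s7.png

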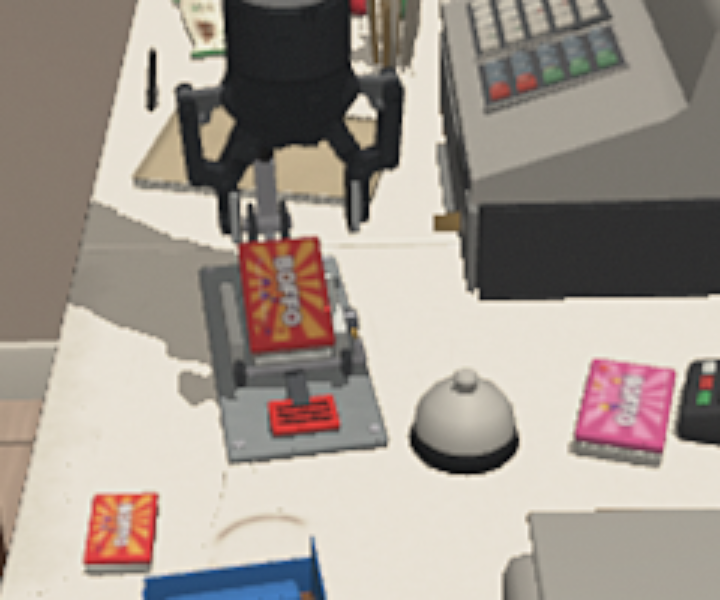

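View pics/w7.png

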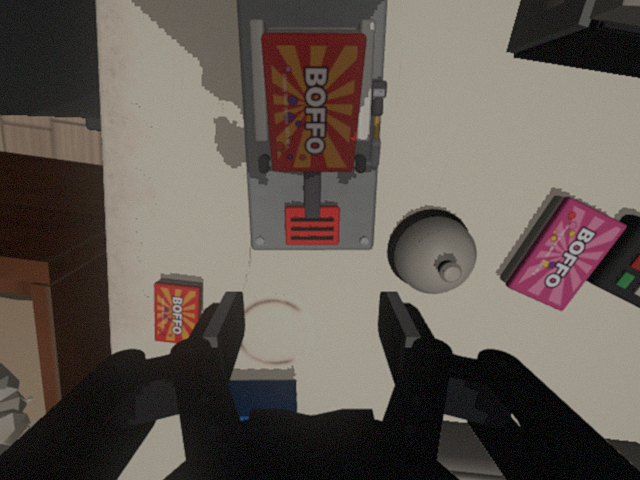

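The pedal stays down (level at about 21 mm, side pixel (303,413)), the finger is up, and the tin is tipped 0.45 rad with its lid centre at jig (-17, 0, 62). Next I'll tilt the tool to match and approach the raised half.

```bash
python3 - <<'E'
from h import *
rows(jig(-14,-.5,105),tool(.45),8)
E
```

```text
[11.1, 0.2, 6.1, -0.0001, 0.0562, -0.0]
[10.7, 0.2, 6.7, -0.0001, 0.0562, -0.0]
[10.3, 0.2, 7.3, -0.0001, 0.0562, -0.0]
[9.9, 0.2, 7.9, -0.0001, 0.0562, -0.0]
[9.4, 0.2, 8.4, -0.0001, 0.0562, -0.0]
[8.9, 0.2, 8.9, -0.0001, 0.0562, -0.0]
[8.4, 0.2, 9.4, -0.0001, 0.0562, -0.0]
[7.9, 0.2, 9.9, -0.0001, 0.0562, -0.0]
```

>>> {"name": "step_arm", "arguments": {
  "targets": [
    [11.1,0.2,6.1,0,0.0562,0,1],
    [10.7,0.2,6.7,0,0.0562,0,1],
    [10.3,0.2,7.3,0,0.0562,0,1],
    [9.9,0.2,7.9,0,0.0562,0,1],
    [9.4,0.2,8.4,0,0.0562,0,1],
    [8.9,0.2,8.9,0,0.0562,0,1],
    [8.4,0.2,9.4,0,0.0562,0,1],
    [7.9,0.2,9.9,0,0.0562,0,1]
  ]
}}

```text
time: 10.42
position: [0.4733, -0.0694, 0.1045]
eef_rot: [[-0.125, 0.99, -0.062], [0.89, 0.14, 0.434], [0.438, -0.001, -0.899]]
ft_force: [-0.1, 1.1, 0.6]
grip_width: 1.0
```

>>> {"name": "step_arm", "arguments": {
  "targets": [
    [0,0,0,0,0,0,1],
    [0,0,0,0,0,0,1]
  ]
}}

```text
time: 10.58
position: [0.4733, -0.0703, 0.1046]
eef_rot: [[-0.125, 0.99, -0.063], [0.892, 0.14, 0.43], [0.435, -0.002, -0.901]]
ft_force: [0.6, 0.1, 0.4]
grip_width: 0.999
```

```bash
python3 - <<'E'
from h import *
s=arm.state();print(s["time"],tojig(s["position"]),s["joints"],s["grip_width"])
R=np.array(s["eef_rot"]);print((tool(.45).T@R))
rows(jig(12.6,-.3,46.4),tool(.45),5)
E
```

```text
10.5833 [-14.4009   0.0371 104.5877] [-0.529   0.4299 -0.2503  1.1833  0.3466  0.8504] 0.9989662962326156
[[ 1.     -0.0012 -0.0002]
 [ 0.0012  1.     -0.0021]
 [ 0.0002  0.0021  1.    ]]
[-0.2, 0.1, 12.8, -0.0004, 0.0, -0.0002]
[-0.2, 0.1, 12.8, -0.0004, 0.0, -0.0002]
[-0.2, 0.1, 12.8, -0.0004, 0.0, -0.0002]
[-0.2, 0.1, 12.8, -0.0004, 0.0, -0.0002]
[-0.2, 0.1, 12.8, -0.0004, 0.0, -0.0002]
```

>>> {"name": "step_arm", "arguments": {
  "targets": [
    [0,0,13,0,0,0,1],
    [0,0,13,0,0,0,1],
    [-0.5,0,13,0,0,0,1],
    [-0.5,0.5,13,0,0,0,1],
    [0,0,12,0,0,0,1],
    [0,0,0,0,0,0,1]
  ],
  "force": 30
}}

```text
time: 11.08
position: [0.4697, -0.0427, 0.0466]
eef_rot: [[-0.126, 0.99, -0.063], [0.892, 0.141, 0.429], [0.434, -0.002, -0.901]]
ft_force: [-0.1, 0.4, -0.2]
grip_width: 1.005
```

```bash
python3 - <<'E'
from h import *
s=arm.state();print(s["time"],tojig(s["position"]),s["ft_force"],s["grip_width"])
p,d=arm.grab_frame("wrist");cv2.imwrite("pics/w8.png",p[:,:,::-1])
p,d=arm.grab_frame("side");cv2.imwrite("pics/s8.png",cv2.resize(p[150:350,200:440,::-1],None,fx=3,fy=3))
E
```

```text
11.0833 [13.3587 -0.2825 46.6272] [-0.0965  0.3929 -0.2159] 1.0047061431740818
```

View pics/w8.png

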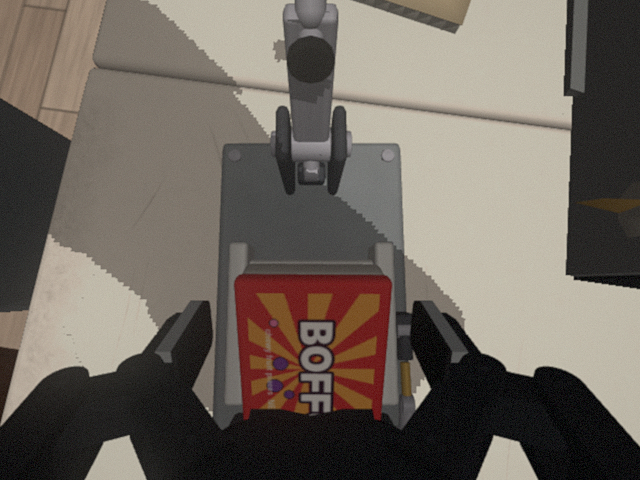

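View pics/s8.png

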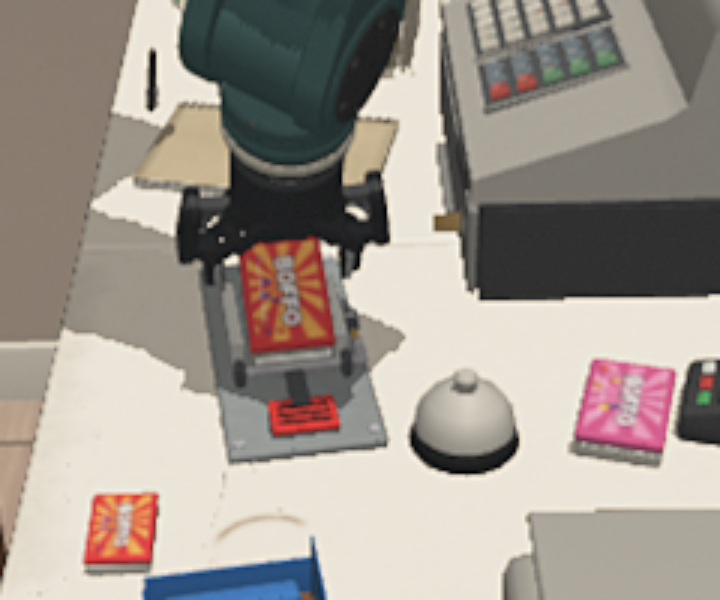

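The fingers straddle the raised half of the tin. In the wrist view the far edge is at v≈275 and the pads are at u≈190 and u≈430, roughly centred. Now I close.

>>> {"name": "step_arm", "arguments": {
  "targets": [
    [0,0,0,0,0,0,0.5],
    [0,0,0,0,0,0,0.3],
    [0,0,0,0,0,0,-1],
    [0,0,0,0,0,0,-1],
    [0,0,0,0,0,0,-1],
    [0,0,0,0,0,0,-1]
  ],
  "force": 30
}}

```text
time: 11.68
position: [0.471, -0.0438, 0.0481]
eef_rot: [[-0.126, 0.99, -0.06], [0.892, 0.14, 0.43], [0.434, 0.001, -0.901]]
ft_force: [-0.3, -0.2, 5.7]
grip_width: 0.697
```

```bash
python3 - <<'E'
from h import *
s=arm.state();print(s["time"],tojig(s["position"]),s["ft_force"],s["grip_width"])
p,d=arm.grab_frame("wrist");cv2.imwrite("pics/w9.png",p[:,:,::-1])
E
```

```text
11.6833 [12.0924 -1.4107 48.1007] [-0.2955 -0.1997  5.7372] 0.6969611954602768
```

View pics/w9.png

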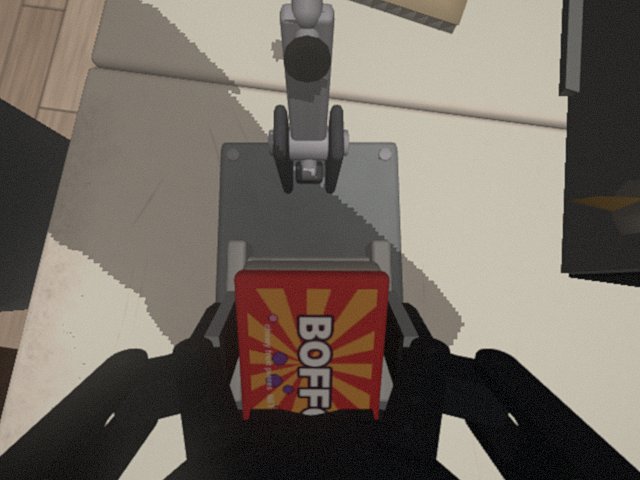

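>>> {"name": "step_arm", "arguments": {
  "targets": [
    [0,0,-5,0,0,0,-1],
    [0,0,-8,0,0,0,-1],
    [0,0,-12,0,0,0,-1],
    [0,0,-15,0,0,0,-1],
    [0,0,-15,0,0,0,-1],
    [0,0,-15,0,0,0,-1]
  ]
}}

```text
time: 12.23
position: [0.4748, -0.0741, 0.1119]
eef_rot: [[-0.126, 0.99, -0.061], [0.892, 0.14, 0.43], [0.434, -0.0, -0.901]]
ft_force: [1.1, 0.1, -1.5]
grip_width: 0.693
```

```bash
python3 - <<'E'
from h import *
s=arm.state();print(s["time"],tojig(s["position"]),s["ft_force"],s["grip_width"])
p,d=arm.grab_frame("wrist");cv2.imwrite("pics/w10.png",p[:,:,::-1])
p,d=arm.grab_frame("side");cv2.imwrite("pics/s10.png",cv2.resize(p[150:350,200:440,::-1],None,fx=3,fy=3))
E
```

```text
12.2333 [-18.4529  -0.9459 111.9092] [ 1.1383  0.134  -1.5059] 0.6932487094016268
```

View pics/s10.png

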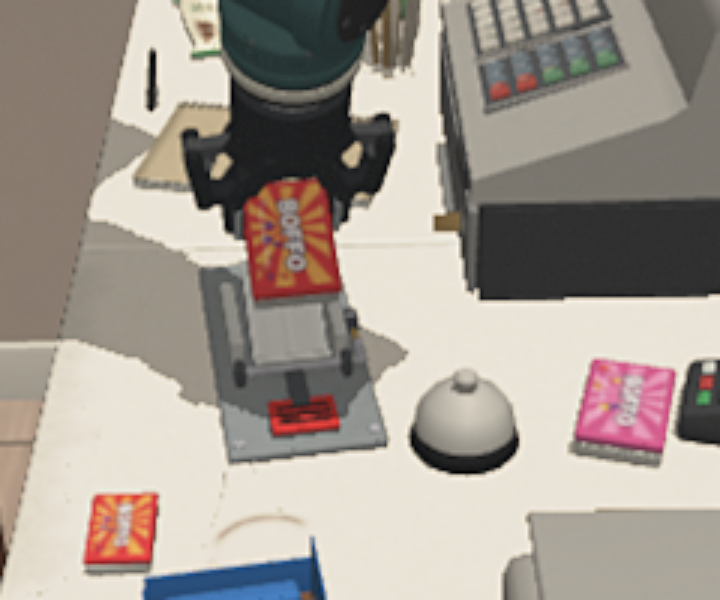

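View pics/w10.png

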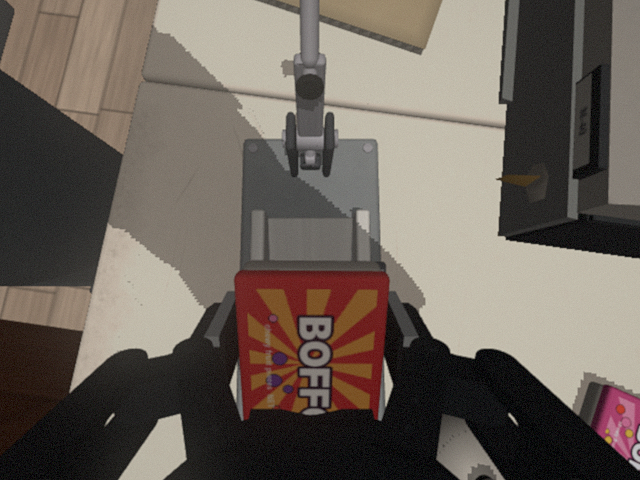

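The tin is out, held and unshifted; the cradle is empty and still tipped. Next I raise and level it, then measure the lid in the tool frame.

```bash
python3 - <<'E'
from h import *
rows(jig(0,0,235),tool(0),8)
E
```

```text
[8.8, -0.2, -12.8, 0.0003, -0.056, -0.0]
[8.1, -0.2, -13.2, 0.0003, -0.056, -0.0]
[7.3, -0.2, -13.7, 0.0003, -0.056, -0.0]
[6.6, -0.2, -14.1, 0.0003, -0.056, -0.0]
[5.8, -0.2, -14.4, 0.0003, -0.056, -0.0]
[5.0, -0.2, -14.7, 0.0003, -0.056, -0.0]
[4.1, -0.2, -15.0, 0.0003, -0.056, -0.0]
[3.3, -0.2, -15.2, 0.0003, -0.056, -0.0]
```

>>> {"name": "step_arm", "arguments": {
  "targets": [
    [8.8,-0.2,-12.8,0,-0.056,0,-1],
    [8.1,-0.2,-13.2,0,-0.056,0,-1],
    [7.3,-0.2,-13.7,0,-0.056,0,-1],
    [6.6,-0.2,-14.1,0,-0.056,0,-1],
    [5.8,-0.2,-14.4,0,-0.056,0,-1],
    [5,-0.2,-14.7,0,-0.056,0,-1],
    [4.1,-0.2,-15,0,-0.056,0,-1],
    [3.3,0,-15.2,0,-0.056,0,-1]
  ]
}}

```text
time: 13.0
position: [0.4704, -0.0544, 0.2339]
eef_rot: [[-0.14, 0.99, 0.0], [0.99, 0.14, -0.001], [-0.001, 0.0, -1.0]]
ft_force: [0.5, 0.3, -1.8]
grip_width: 0.693
```

>>> {"name": "step_arm", "arguments": {
  "targets": [
    [0,0,0,0,0,0,-1],
    [0,0,0,0,0,0,-1]
  ]
}}

```text
time: 13.17
position: [0.4707, -0.0539, 0.2334]
eef_rot: [[-0.142, 0.99, 0.0], [0.99, 0.142, 0.003], [0.002, 0.001, -1.0]]
ft_force: [-0.6, 0.2, -2.1]
grip_width: 0.695
```

```bash
cat >> h.py <<'E'
def lid(pic=None):
    s=arm.state();R=np.array(s["eef_rot"]);p0=np.array(s["position"])
    c=arm.calibration("wrist");p,d=arm.grab_frame("wrist")
    if pic: cv2.imwrite(pic,p[:,:,::-1])
    Q,u,v=world("wrist",d,c=c); T=(Q-p0)@R*1000
    hsv=cv2.cvtColor(p,cv2.COLOR_RGB2HSV)[v,u]
    col=((hsv[:,0]<30)|(hsv[:,0]>172))&(hsv[:,1]>120)
    k=col&(abs(T[:,1])<40)&(T[:,0]>-50)&(T[:,0]<50)&(abs(T[:,2]+25)<25); L=T[k]
    A=np.c_[L[:,:2],np.ones(len(L))];w=np.ones(len(L),bool)
    for _ in range(8):
        q=np.linalg.lstsq(A[w],L[w,2],rcond=None)[0]; w=abs(L[:,2]-A@q)<2
    print("lid in tool: slope x,y",q[:2],"z at x=-20",q[2]-20*q[0],"x max",np.percentile(L[w,0],[.5,99.5]),"y",np.percentile(L[w,1],[.5,99.5]),w.sum())
E
python3 - <<'E'
from h import *
lid("pics/w11.png")
s=arm.state();print(s["time"],s["position"],s["ft_force"])
b=np.radians(77.8);x=np.array([np.cos(b),np.sin(b),0]);z=np.array([0,0,-1.]);R=np.c_[x,np.cross(z,x),z]
rows(np.array([.454,.236,.20])+.0203*x,R,14)
E
```

```text
lid in tool: slope x,y [ 0.0015 -0.0018] z at x=-20 -24.21940562470223 x max [-39.6357  24.3541] y [-29.6177  29.0964] 16270
13.2167 [ 0.4705 -0.0544  0.2327] [ 0.0308 -0.1169 -1.2507]
[22.1, 2.3, 2.4, -0.0001, -0.0002, 0.0253]
[22.1, 1.7, 2.4, -0.0001, -0.0002, 0.0253]
[22.1, 1.1, 2.4, -0.0001, -0.0002, 0.0253]
[22.2, 0.6, 2.4, -0.0001, -0.0002, 0.0253]
[22.2, 0.0, 2.4, -0.0001, -0.0002, 0.0253]
[22.2, -0.5, 2.4, -0.0001, -0.0002, 0.0253]
[22.1, -1.1, 2.4, -0.0001, -0.0002, 0.0253]
[22.1, -1.7, 2.4, -0.0001, -0.0002, 0.0253]
[22.1, -2.2, 2.4, -0.0001, -0.0002, 0.0253]
[22.0, -2.8, 2.4, -0.0001, -0.0002, 0.0253]
[21.9, -3.3, 2.4, -0.0001, -0.0002, 0.0253]
[21.8, -3.9, 2.3, -0.0001, -0.0002, 0.0253]
[21.7, -4.4, 2.3, -0.0001, -0.0002, 0.0253]
[21.6, -5.0, 2.3, -0.0001, -0.0002, 0.0253]
```

>>> {"name": "step_arm", "arguments": {
  "targets": [
    [22.1,2.3,0,0,0,0.0253,-1],
    [22.1,1.7,0,0,0,0.0253,-1],
    [22.1,1.1,0,0,0,0.0253,-1],
    [22.2,0.6,0,0,0,0.0253,-1],
    [22.2,0,0,0,0,0.0253,-1],
    [22.2,-0.5,0,0,0,0.0253,-1],
    [22.1,-1.1,0,0,0,0.0253,-1]
  ]
}}

```text
time: 13.8
position: [0.4644, 0.1009, 0.2322]
eef_rot: [[0.039, 0.999, -0.003], [0.999, -0.039, 0.003], [0.003, -0.003, -1.0]]
ft_force: [0.4, -0.3, -1.2]
grip_width: 0.694
```

>>> {"name": "step_arm", "arguments": {
  "targets": [
    [22.1,-1.7,0,0,0,0.0253,-1],
    [22.1,-2.2,0,0,0,0.0253,-1],
    [22,-2.8,0,0,0,0.0253,-1],
    [21.9,-3.3,0,0,0,0.0253,-1],
    [21.8,-3.9,0,0,0,0.0253,-1],
    [21.7,-4.4,0,0,0,0.0253,-1],
    [21.6,-5,0,0,0,0.0253,-1],
    [0,0,0,0,0,0,-1]
  ]
}}

```text
time: 14.47
position: [0.4586, 0.2576, 0.2321]
eef_rot: [[0.212, 0.977, -0.004], [0.977, -0.212, 0.002], [0.002, -0.004, -1.0]]
ft_force: [1.3, 0.0, -1.2]
grip_width: 0.696
```

```bash
python3 - <<'E'
from h import *
s=arm.state();p0=np.array(s["position"]);R=np.array(s["eef_rot"]);print(s["time"],p0)
lid("pics/w12.png")
# pad fit from wrist
c=arm.calibration("wrist");p,d=arm.grab_frame("wrist")
for o in arm.cut_out("wrist","pad_top")[:2]:
    Q,u,v=world("wrist",d,o["mask"],c);k=abs(Q[:,2]-.01)<.01;Q=Q[k]
    print(o["p"],o["box"],np.median(Q,0),cv2.minAreaRect((Q[:,:2]*1000).astype(np.float32)))
b=np.radians(77.8);x=np.array([np.cos(b),np.sin(b),0]);z=np.array([0,0,-1.]);R1=np.c_[x,np.cross(z,x),z]
rows(np.array([.454,.236,.03])+.0204*x,R1,10)
E
```

```text
14.4667 [0.4586 0.2576 0.2321]
lid in tool: slope x,y [ 0.0021 -0.0016] z at x=-20 -24.164064167325716 x max [-39.5306  24.3271] y [-29.5967  29.2899] 16325
0.61 [210.9, 151.1, 414.0, 281.7] [0.4569 0.2521 0.0103] ((451.95428466796875, 237.5907745361328), (149.14739990234375, 212.9809112548828), 77.6783218383789)
[0.1, -0.0, 20.3, -0.0003, -0.0001, -0.0001]
[0.1, -0.0, 20.3, -0.0003, -0.0001, -0.0001]
[0.1, -0.0, 20.3, -0.0003, -0.0001, -0.0001]
[0.1, -0.0, 20.3, -0.0003, -0.0001, -0.0001]
[0.1, -0.0, 20.3, -0.0003, -0.0001, -0.0001]
[0.1, -0.0, 20.3, -0.0003, -0.0001, -0.0001]
[0.1, -0.0, 20.3, -0.0003, -0.0001, -0.0001]
[0.1, -0.1, 20.3, -0.0003, -0.0001, -0.0001]
[0.1, -0.1, 20.3, -0.0003, -0.0001, -0.0001]
[0.1, -0.1, 20.3, -0.0003, -0.0001, -0.0001]
```

View pics/w12.png

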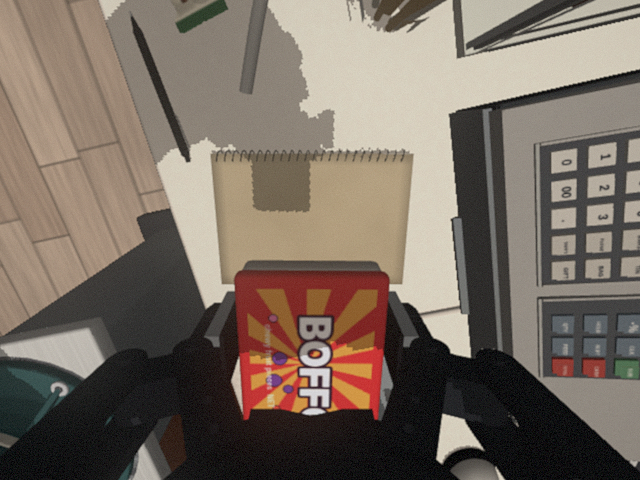

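The wrist view shows the pad (213–412, 151–282) under the tin, with the coil on its far edge. I go straight down.

>>> {"name": "step_arm", "arguments": {
  "targets": [
    [0,0,22,0,0,0,-1],
    [0,0,25,0,0,0,-1],
    [0,0,25,0,0,0,-1],
    [0,0,25,0,0,0,-1],
    [-0.5,0,25,0,0,0,-1],
    [-0.5,0,25,0,0,0,-1],
    [0,0,20,0,0,0,-1],
    [0,0,15,0,0,0,-1]
  ]
}}

```text
time: 15.28
position: [0.4579, 0.2531, 0.0499]
eef_rot: [[0.213, 0.977, -0.003], [0.977, -0.213, 0.001], [0.0, -0.003, -1.0]]
ft_force: [1.1, -0.8, -0.4]
grip_width: 0.691
```

>>> {"name": "step_arm", "arguments": {
  "targets": [
    [0,0,8,0,0,0,-1],
    [0,0,6,0,0,0,-1],
    [0,0,4,0,0,0,-1],
    [0,0,2,0,0,0,-1],
    [0,0,0,0,0,0,-1],
    [0,0,0,0,0,0,-1]
  ]
}}

```text
time: 15.78
position: [0.459, 0.2549, 0.0325]
eef_rot: [[0.212, 0.977, 0.001], [0.977, -0.212, 0.002], [0.002, 0.0, -1.0]]
ft_force: [-0.5, -0.1, -0.8]
grip_width: 0.694
```

```bash
python3 - <<'E'
from h import *
s=arm.state();print(s["time"],s["position"],s["ft_force"]); print(np.array(s["eef_rot"]))
lid("pics/w13.png")
s=arm.state();p=np.array(s["position"]);R=np.array(s["eef_rot"]);print("tin centre",p+R@[-.0205,0,-.0022], "err to pad")
E
```

```text
15.7833 [0.459  0.2549 0.0325] [-0.5139 -0.1114 -0.8441]
[[ 0.2119  0.9773  0.0006]
 [ 0.9773 -0.2119  0.0019]
 [ 0.002   0.0002 -1.    ]]
lid in tool: slope x,y [ 0.0021 -0.0014] z at x=-20 -24.17553431626416 x max [-39.6191  24.2857] y [-29.7289  29.2681] 16348
tin centre [0.4546 0.2349 0.0347] err to pad
```

>>> {"name": "step_arm", "arguments": {
  "targets": [
    [0,0,8,0,0,0,-1],
    [0,0,6,0,0,0,-1],
    [0,0,4,0,0,0,-1],
    [0,0,2,0,0,0,-1],
    [0,0,0,0,0,0,-1]
  ]
}}

```text
time: 16.25
position: [0.4582, 0.2547, 0.0113]
eef_rot: [[0.212, 0.977, -0.001], [0.977, -0.212, 0.001], [0.001, -0.001, -1.0]]
ft_force: [0.1, -0.2, -1.0]
grip_width: 0.69
```

>>> {"name": "step_arm", "arguments": {
  "targets": [
    [0,0,1,0,0,0,-1],
    [0,0,1,0,0,0,-1],
    [0,0,0,0,0,0,-1]
  ]
}}

```text
time: 16.5
position: [0.4586, 0.2548, 0.01]
eef_rot: [[0.212, 0.977, -0.0], [0.977, -0.212, 0.002], [0.002, -0.0, -1.0]]
ft_force: [0.1, -0.0, -1.3]
grip_width: 0.692
```

>>> {"name": "step_arm", "arguments": {
  "targets": [
    [0,0,1,0,0,0,-1],
    [0,0,0.7,0,0,0,-1],
    [0,0,0,0,0,0,-1]
  ]
}}

```text
time: 16.75
position: [0.4586, 0.2548, 0.0082]
eef_rot: [[0.212, 0.977, -0.0], [0.977, -0.212, 0.002], [0.001, -0.001, -1.0]]
ft_force: [-0.3, 0.7, -0.1]
grip_width: 0.694
```

>>> {"name": "step_arm", "arguments": {
  "targets": [
    [0,0,0.5,0,0,0,-1],
    [0,0,0,0,0,0,-1]
  ]
}}

```text
time: 16.92
position: [0.4585, 0.2548, 0.0077]
eef_rot: [[0.212, 0.977, -0.0], [0.977, -0.212, 0.002], [0.001, -0.001, -1.0]]
ft_force: [-0.3, 0.0, -1.3]
grip_width: 0.687
```

>>> {"name": "step_arm", "arguments": {
  "targets": [
    [0,0,0.5,0,0,0,-1],
    [0,0,0.3,0,0,0,-1],
    [0,0,0,0,0,0,-1]
  ]
}}

```text
time: 17.17
position: [0.4587, 0.2549, 0.0071]
eef_rot: [[0.212, 0.977, 0.0], [0.977, -0.212, 0.002], [0.002, -0.0, -1.0]]
ft_force: [-0.2, 0.1, 1.2]
grip_width: 0.694
```

>>> {"name": "step_arm", "arguments": {
  "targets": [
    [0,0,0.5,0,0,0,-1],
    [0,0,0,0,0,0,-1]
  ]
}}

```text
time: 17.33
position: [0.4587, 0.2549, 0.0071]
eef_rot: [[0.212, 0.977, 0.0], [0.977, -0.212, 0.002], [0.002, -0.0, -1.0]]
ft_force: [-2.5, -1.5, 13.1]
grip_width: 0.691
```

Contact with the pad. I ease off half a millimetre, then open and rise.

>>> {"name": "step_arm", "arguments": {
  "targets": [
    [0,0,-0.7,0,0,0,-1],
    [0,0,0,0,0,0,0.45],
    [0,0,0,0,0,0,0.6],
    [0,0,0,0,0,0,1],
    [0,0,0,0,0,0,1],
    [0,0,0,0,0,0,1]
  ]
}}

```text
time: 17.83
position: [0.4586, 0.2548, 0.0071]
eef_rot: [[0.212, 0.977, -0.0], [0.977, -0.212, 0.002], [0.001, -0.001, -1.0]]
ft_force: [0.5, 1.4, 0.7]
grip_width: 0.997
```

>>> {"name": "step_arm", "arguments": {
  "targets": [
    [0,0,-6,0,0,0,1],
    [0,0,-10,0,0,0,1],
    [0,0,-20,0,0,0,1],
    [0,0,-30,0,0,0,1],
    [0,0,-30,0,0,0,1],
    [-15,0,-30,0,0,0,1],
    [-15,0,-20,0,0,0,1],
    [0,0,0,0,0,0,1]
  ]
}}

```text
time: 18.5
position: [0.4533, 0.2243, 0.1574]
eef_rot: [[0.213, 0.977, 0.005], [0.977, -0.213, 0.003], [0.004, 0.004, -1.0]]
ft_force: [0.5, 0.5, 0.8]
grip_width: 0.999
```

```bash
python3 - <<'E'
from h import *
s=arm.state();print(s["time"],s["position"],s["ft_force"],s["grip_width"])
c=arm.calibration("wrist");p,d=arm.grab_frame("wrist");cv2.imwrite("pics/w14.png",p[:,:,::-1])
Q,u,v=world("wrist",d,c=c);hsv=cv2.cvtColor(p,cv2.COLOR_RGB2HSV)[v,u]
k=((hsv[:,0]<30)|(hsv[:,0]>172))&(hsv[:,1]>140)&(abs(Q[:,2]-.032)<.008)&(abs(Q[:,0]-.454)<.08)&(abs(Q[:,1]-.236)<.08)
L=Q[k];print(np.median(L,0),np.linalg.lstsq(np.c_[L[:,:2],np.ones(len(L))],L[:,2],rcond=None)[0],cv2.minAreaRect((L[:,:2]*1000).astype(np.float32)))
p,d=arm.grab_frame("side");cv2.imwrite("pics/s14.png",cv2.resize(p[130:350,200:440,::-1],None,fx=2.7,fy=2.7))
E
```

```text
18.5 [0.4533 0.2243 0.1574] [0.506  0.5215 0.8071] 0.998720605916952
[0.455  0.2392 0.0313] [-0.0008  0.0005  0.0315] ((454.0276184082031, 234.7091064453125), (89.95750427246094, 59.3348274230957), 77.02970886230469)
```

View pics/w14.png

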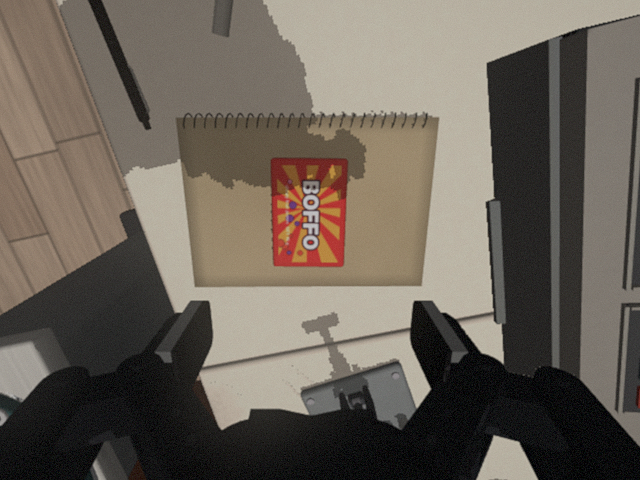

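View pics/s14.png

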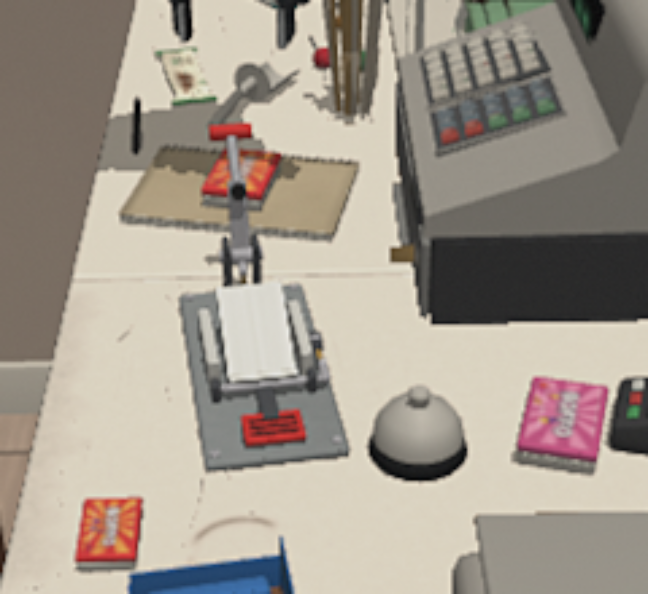

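>>> {"name": "step_arm", "arguments": {
  "targets": [
    [0,0,-20,0,0,0,1],
    [0,0,-20,0,0,0,1],
    [0,0,0,0,0,0,1],
    [0,0,0,0,0,0,1]
  ]
}}

```text
time: 18.93
position: [0.4524, 0.2257, 0.1927]
eef_rot: [[0.212, 0.977, -0.0], [0.977, -0.212, 0.002], [0.002, -0.001, -1.0]]
ft_force: [-0.5, -0.1, -0.3]
grip_width: 1.001
```

```bash
python3 - <<'E'
from rig import arm
s=arm.state();print(s["time"],s["position"],s["ft_force"]);print(arm.sign_off())
E
```

```text
18.9333 [0.45244818 0.22565854 0.19272913] [-0.48456796 -0.08729404 -0.30376191]
the job is handed in; nothing more can be done
None
```

The red tin is on the order pad, flat and lid up, and I handed the job in at about 19 s. I pinched the T handle and led the finger past its tipping point to its up position. Then I pressed the pedal down to its stop, with forces at the readings of at most about 8 N. The tin came out by its raised half, was levelled and set on the pad with about 13 N at contact, and was released.

My last checks, all from pictures or readings just before hand-in:
- **Tin:** centre at (0.454, 0.235), within about 1 mm of my pad-centre estimate in x. In y the pad centre is uncertain by 1–2 mm because the network's outline seems to include the coil binding. Lid tilt is under 0.001 rad and the lid is at 31 mm, where 32 mm was expected.
- **Jig:** in the side view the finger is still up and the pedal still down, with the cradle tipped and empty.
- **Bystanders:** the bell, pink tin, small red tin and the visible part of the carton looked undisturbed in that view.
- **Robot:** touching nothing, with force readings near zero.

No final check failed or disagreed.

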